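Hold a shaft support in the corner of a drilling fixture

TASK

Pick the larger of the two aluminium shaft supports off the timber board, stand it on its feet on the drilling fixture's plate, and press it into the corner of the fixture: one long side of its foot flat against the long back fence and one end of it against the short end stop, both touching at once. Its edges are finished, so ease it in: never knock or push it against a fence with more than 40 N, and the things lying beside it on the board and on the plate stay where they are. Finish while still holding it pressed snugly against both fences with the gripper, so that I can throw the toggle clamps.

Things in the scene. Friction and masses are not known exactly. Their poses are not given: they have to be found in the camera images.
- support_center (a point): centre (35 mm above the underside) of the larger shaft support, an aluminium block of about 0.25 kg, 70 mm high. Axes: z up, y along its length, x through its thickness. Foot 84 mm long (y), 28 thick (x), 12 high; on its middle the flat-sided upper body, 44 long (y), 28 thick (x), from 12 to 70 mm up, with a 26 mm bore along x. It slides easily on the plate. The same either way round: either end may go to the stop
- support: the same larger shaft support, standing on its feet on the board; the point at the middle of its underside, same axes
- fixture: drilling fixture, fixed: dark steel plate 220 (x) by 280 (y) by 20 mm thick; origin at the middle of its underside, z up. Fence and stop form the corner at +x +y; two drawn-back push clamps face them from the -x and -y edges, 97 and 160 mm off (handles up to 135 mm above the bench). Seated in the corner, the support's centre is at x 61, y 63, z 55 mm of this frame
- back_fence: the long fence, a ground steel bar 170 mm long (y), 20 mm wide (x), 16 mm high above the plate, rigid. Origin at the middle of its underside, on the plate; axes as the fixture. The part bears on its -x face, 10 mm from the origin; that face is at x = 75 mm in the fixture's frame
- end_stop: the short fence, a ground steel bar 50 mm long (x), 20 mm wide (y), 16 mm high above the plate, rigid. Origin at the middle of its underside, on the plate; axes as the fixture. The part bears on its -y face, 10 mm from the origin; that face is at y = 105 mm in the fixture's frame
- board: timber board 270 mm (x) by 220 mm (y), 22 mm thick, lying fixed on the bench; origin at the middle of its underside
- small_support: the smaller shaft support, same form, 60 mm long (y), 20 mm thick (x), 50 mm high, standing on the board near the larger one; origin at the middle of its underside. To be left alone
- bearing: ball bearing, 35 mm across, 11 mm high, lying on the board; origin at the middle of its underside. To be left alone
- hex_key: hex key, a bent 6 mm rod 77 by 22 mm, lying on the fixture's plate at its -x -y quarter. To be left alone
Not all that is in view belongs to the job. What is shaped like the support but blue is not meant.

How it is judged (in metres and radians):
At the end, for the whole second after the job is handed in: The larger support stands on the plate in the corner (within 2 mm of seated, upright within 3 and square within 2 degrees) and is held at rest there by the gripper, its foot pressing with at least 1 N on the back fence and at least 1 N on the end stop (contact force between support and back_fence above 1 N and contact force between support and end_stop above 1 N and contact force between the fingers and support above 1.5 N and x of support_center in the frame of fixture between 0.059 and 0.064 m and y of support_center in the frame of fixture between 0.061 and 0.066 m and z of support_center in the frame of fixture between 0.053 and 0.0575 m and angle between the y axis of support and the y axis of fixture, either way round below 0.035 rad and angle between support's own z axis and vertical below 0.06 rad and linear speed of support below 0.01 m/s); the arm keeps its last pose, push and grip.
It fails at once if the support pushes or knocks a fence with more than 40 N (contact force between support and back_fence above 40 N or contact force between support and end_stop above 40 N).
It fails at once if the smaller support, the bearing or the hex key is shifted by more than 25 mm (distance of any of small_support, bearing, hex_key from where it was at the start of the episode above 0.025 m).
It also fails if it takes over 58 s, if anything falls off the work surface, if the arm or the gripper's body presses on something with over 40 N, if the wrist force passes 120 N, or if a joint passes its speed limit or range.

ROBOT

A 6-joint arm with a two-finger parallel gripper is mounted at the origin on the work surface. World frame = base frame: x ahead of the robot, y to its left, z up, the work surface at z = 0. Lengths are in mm, angles in rad, forces in N, time in s.
With the tool pointing down it reaches from about 300 to 775 mm from the base axis. Payload 14.6 kg.
Tool frame: the origin (TCP) lies on the centre line of the jaws, within the pads' length; the fingertips stand 19 mm ahead of it and the grasp point (between the pads) is the TCP (bot.tip_reach is the distance from the TCP to the fingertips, in mm); y points along the fingers, x is the direction in which the jaws open and shut, and the axes are right-handed (so a half turn about y gives the same grasp; the last joint's range is limited). The gripper opens to 85 mm and grips with 20 to 120 N. Pads are 22 mm wide; open, the fingers measure 114 mm over their backs; the gripper's body (76 mm by 85 mm) begins 54 mm behind the grasp point. The pads swing forward as they close: fully open they stand 13 mm farther back than shut.
Start: joints at [1.075, 0.3, 1.521, -0, 1.321, -0.067], TCP at [228.675, 500.197, 222.981] pointing down, gripper open.
Joint ranges: [-3.03, 3.03], [-0.79, 2.21], [0.23, 2.52], [-1.04, 4.18], [0, 3.07], [-2.55, 2.55]. Speed limits (rad/s): [2.22, 2.22, 2.57, 3.14, 3.14, 3.14].

INTERFACE

Orientations are given as a unit quaternion [w, x, y, z].
In Python, from rig import bot gives the robot as it stands. Calls block until the motion is done:
- bot.move_to(position, orientation): joint-space move of the TCP to a pose.
- bot.servo_line(position, attitude=None, speed=150, until_force=None): straight line of the TCP; attitude=None keeps the orientation; speed is the mean speed in mm/s. With until_force (N) it stops when the force on the tool has changed by that much, and returns True; else False.
- bot.move_joints(angles): joint-space move.
- bot.move_gripper(opening, grip_force=None): finger opening in mm; grip_force is the grip in N (None keeps the last); returns when the fingers have stopped.
- bot.dwell(seconds).
- bot.ik(position, orientation): joint angles nearest the present ones, or None.
- bot.read_state(): the state.
- bot.read_camera(name): name is "scene" or "top" or "wrist"; returns a dict with "image" (400x640x3 uint8, blue, green, red), "depth" (400x640 float32, mm along the optical axis (not along the pixel's ray), 0 where there is no reading), "fovy" (degrees; the focal length in pixels is half the picture's height over the tangent of half this angle, whatever the lens; pixels are square), "cx", "cy" (the principal point, pixels), "eye" and "attitude" of the camera in the world; the wrist camera has in their place "mount" (4x4, takes a point from camera to tool coordinates, whose origin is the TCP and whose axes are the tool frame's). Camera axes: x right, y down, z forward; pixel columns grow to the right and rows downward; lengths in mm; the calibration is good to about 2 mm. A picture is of the moment at which its call begins: read the wrist's pose just before it.
A pose or a line that the arm cannot do raises bot.MotionError and nothing moves.
- bot.finish_job(): hands the job in, once; it reports no verdict.
The state is a dict: "clock": time; "joint_positions": joint angles; "qvel": joint speeds; "effort": joint torques, N m; "ee_pos": TCP position; "tool_rot": TCP orientation; "ft_force": force on the tool from outside, world axes, zero at the start; "moment": the same for the moment, N m; "grip_width": finger opening in mm.
Only numpy, scipy, OpenCV 4.12 (cv2) and the standard library are available. Lean on these libraries where they do the work, as an engineer would, in place of code of your own. Each camera call takes 0.05 s, during which the arm holds its last target.

## Working session

There is one attempt and no reset: what is moved stays moved. The work goes in short steps, each a Python script; the robot and the scene stay as the last script left them, time stands still between calls to the robot, and variables do not carry over. Pictures are saved under pics/ and viewed, and the job is handed in when it is done.

```bash
ls; mkdir -p pics; python3 - <<'E'
from rig import bot
import cv2,numpy as np,pickle
s=bot.read_state();print(s['clock'],s['ee_pos'],s['tool_rot'],s['ft_force'],s['grip_width'])
for n in("scene","top","wrist"):
    c=bot.read_camera(n);pickle.dump((s,c),open(f'{n}0.pkl','wb'));cv2.imwrite(f'pics/{n}0.png',c['image'])
    print(n,c['fovy'],c['cx'],c['cy'],c.get('eye'),c.get('attitude'),c.get('mount'))
E
```

```text
pics
0.0 [228.56290748 499.97648943 222.39471785] [-0.59473501  0.59513986  0.38177778 -0.38255006] [ 0.53840325 -0.66728314  0.98029802] 85.5308231929153
scene 43.56525093900957 315.1056886050771 196.5133288670939 [1137.08778645 -460.32729963  914.98050222] [-0.32289368  0.81973665  0.44052774 -0.17235661] None
top 52.492330903247606 319.8624686731484 206.18696460749132 [ 425.86127492  -44.29905983 1008.58007638] [ 0.04067858 -0.69782581  0.71479872 -0.02114696] None
wrist 59.15219873140946 321.60547668214264 196.7954800213655 None None [[ 9.99999720e-01 -7.46633403e-04  5.38817430e-05 -4.39231747e-01]
 [-2.58092952e-04 -2.76318967e-01  9.61065951e-01 -1.49500842e+02]
 [-7.02675393e-04 -9.61065695e-01 -2.76319083e-01  7.03871660e+01]
 [ 0.00000000e+00  0.00000000e+00  0.00000000e+00  1.00000000e+00]]
```

View pics/top0.png

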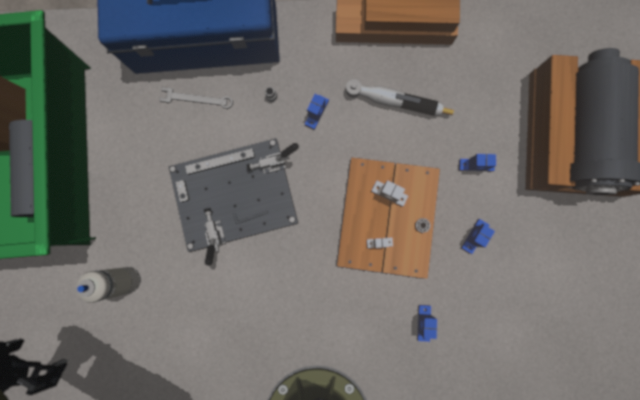

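View pics/scene0.png

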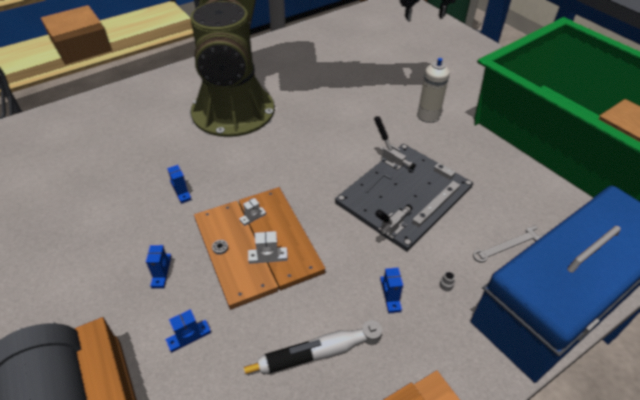

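View pics/wrist0.png

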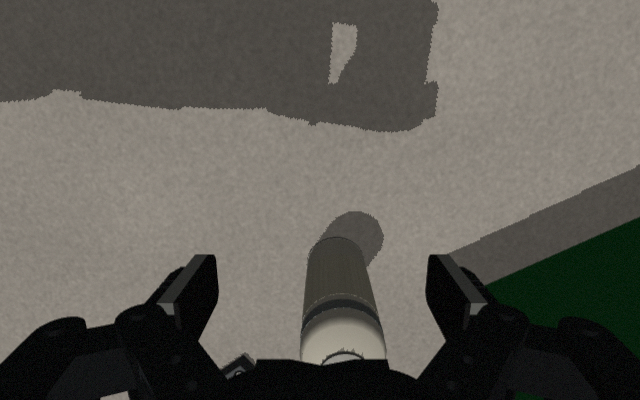

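The top view shows the fixture plate at about (233,195), with the fence along (187,168)-(253,153) and the stop at (181,190). The board is at about (390,215), the large support at (390,192), the small one at (380,243) and the bearing at (422,226). Next I'll measure these.

```bash
cat > h.py <<'E'
import cv2,numpy as np,pickle
from scipy.spatial.transform import Rotation as R
def q2R(q): return R.from_quat(np.r_[q[1:],q[0]]).as_matrix()
def R2q(M):
    q=R.from_matrix(M).as_quat(); return np.r_[q[3],q[:3]]
def pose(c,s=None):
    if 'mount' in c and c['mount'] is not None:
        T=np.eye(4);T[:3,:3]=q2R(s['tool_rot']);T[:3,3]=s['ee_pos'];T=T@c['mount'];return T[:3,:3],T[:3,3]
    return q2R(c['attitude']),np.array(c['eye'])
def rays(c,uv):
    f=c['image'].shape[0]/2/np.tan(np.radians(c['fovy']/2)); uv=np.atleast_2d(uv).astype(float)
    return np.c_[(uv[:,0]-c['cx'])/f,(uv[:,1]-c['cy'])/f,np.ones(len(uv))]
def onplane(c,uv,z,s=None):
    M,e=pose(c,s);d=rays(c,uv)@M.T
    return e+d*((z-e[2])/d[:,2])[:,None]
def cloud(c,s=None):
    h,w=c['depth'].shape;M,e=pose(c,s)
    uv=np.stack(np.meshgrid(np.arange(w),np.arange(h)),-1).reshape(-1,2)
    return (e+(rays(c,uv)*c['depth'].reshape(-1,1))@M.T).reshape(h,w,3)
E
python3 - <<'E'
from h import *
s,c=pickle.load(open('top0.pkl','rb'))
P=cloud(c);im=c['image']
for n,uv in dict(bench=(330,300),plate=(225,215),board=(360,220),big=(390,192),small=(380,243),ring=(426,226),fence=(220,160)).items():print(n,P[uv[1],uv[0]].round(1))
a=cv2.resize(im[130:270,150:310],None,fx=5,fy=5,interpolation=cv2.INTER_CUBIC)[:,:800][:600];cv2.imwrite('pics/topfix.png',a)
a=cv2.resize(im[150:285,330:450],None,fx=4.4,fy=4.4,interpolation=cv2.INTER_CUBIC);cv2.imwrite('pics/topboard.png',a)
s,c=pickle.load(open('scene0.pkl','rb'))
print(cloud(c)[210,430],cloud(c)[250,300])
E
```

```text
bench [283.8 -37.    0.5]
plate [497.2 216.4  17.8]
board [ 476.6 -114.8   21.3]
big [ 534.8 -179.5   91.8]
small [ 420.2 -155.2   72.1]
ring [ 457.8 -270.2   34.9]
fence [630.7 223.   38.4]
[639.97802103 194.24940596  35.20148529] [ 562.18795325 -117.3970785    22.40213442]
```

View pics/topfix.png

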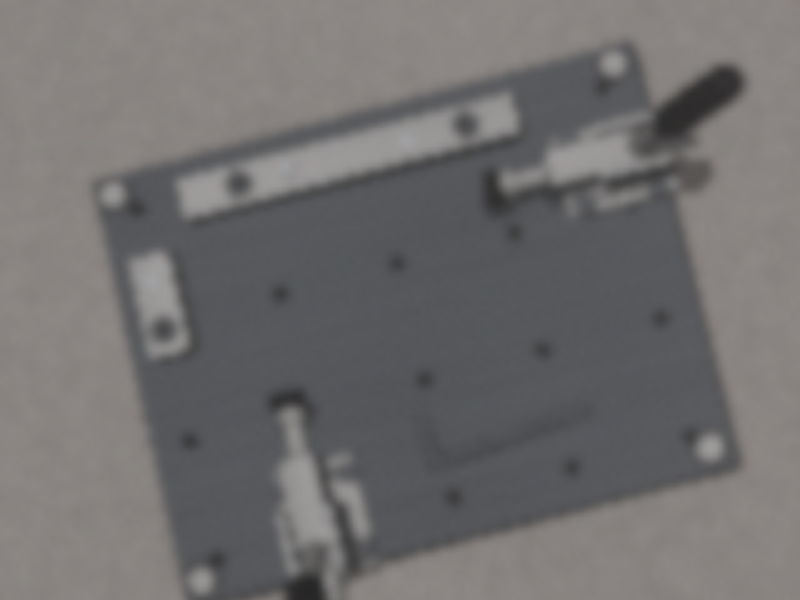

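View pics/topboard.png

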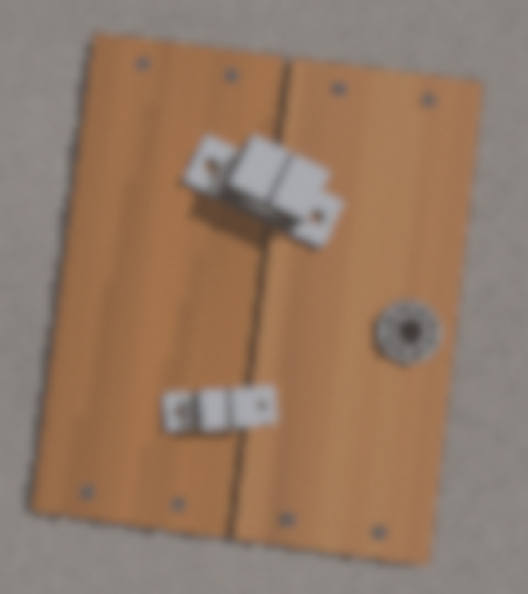

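```bash
python3 - <<'E'
from h import *
from rig import bot
s,c=pickle.load(open('top0.pkl','rb'))
P=cloud(c);im=c['image']
# support top face
m=np.zeros(im.shape[:2],np.uint8);m[165:215,360:425]=1
z=P[...,2]
mm=(m>0)&(z>84)&(z<100);pts=P[mm][:,:2].astype(np.float32)
print('top face',len(pts),cv2.minAreaRect(pts))
mm=(m>0)&(z>30)&(z<100)&(im.max(2).astype(int)-im.min(2)<40);pts=P[mm][:,:2].astype(np.float32);print('all',len(pts),cv2.minAreaRect(pts))
# fixture: from pixel corners on crop (5x)
def px(u,v,k=5,o=(150,130)): return ((u+.5)/k-.5+o[0],(v+.5)/k-.5+o[1])
cor=[px(95,182),px(633,42),px(742,468)]
Q=onplane(c,cor,20);print(Q.round(1)); 
a=Q[0]-Q[1];print('plate len',np.linalg.norm(a),np.degrees(np.arctan2(a[1],a[0])),np.linalg.norm(Q[1]-Q[2]))
y=a[:2]/np.linalg.norm(a[:2]);x=np.array([y[1],-y[0]])
o=Q[0][:2]-110*x-140*y;o2=Q[1][:2]-110*x+140*y;print('origin',o,o2)
Mt=q2R(s['tool_rot']);print(Mt.round(3))
E
```

```text
top face 252 ((539.271240234375, -186.06849670410156), (43.62505340576172, 28.955181121826172), 61.677711486816406)
all 475 ((539.0479125976562, -186.02383422851562), (82.7630615234375, 29.350412368774414), 61.61543655395508)
[[623.1 357.3  20. ]
 [686.2  87.   20. ]
 [472.5  36.4  20. ]]
plate len 277.6007023532423 103.12931585733627 219.51263037985467
origin [547.77315803 195.98907312] [547.22815848 198.32565282]
[[ 0.416 -0.001 -0.909]
 [ 0.909 -0.001  0.416]
 [-0.001 -1.     0.   ]]
```

```bash
cat >> h.py <<'E'
def att(deg):
    t=np.radians(deg);x=np.array([np.cos(t),np.sin(t),0]);y=np.array([0,0,-1.]);return R2q(np.c_[x,y,np.cross(x,y)])
def snap(bot,tag):
    s=bot.read_state();c=bot.read_camera('wrist');pickle.dump((s,c),open(tag+'.pkl','wb'));cv2.imwrite(f'pics/{tag}.png',c['image']);return s,c
E
python3 - <<'E'
from h import *
from rig import bot
for d in (61.6,241.6): print(d,bot.ik([539,-186,66],att(d)))
for d in (103.1,-76.9):print(d,bot.ik([592,272,66],att(d)))
bot.move_to([560,240,230],att(103.1));bot.dwell(.3)
snap(bot,'fix1')
bot.move_to([539,-186,240],att(61.6));bot.dwell(.3)
s,c=snap(bot,'sup1');print(s['clock'],s['ee_pos'],s['joint_positions'])
E
```

```text
61.6 [-0.39652141  0.518489    1.60724853  0.          1.01585513 -1.47164423]
241.6 [-3.96521412e-01  5.18489001e-01  1.60724853e+00 -4.44089210e-16
  1.01585513e+00  1.66994842e+00]
103.1 [ 3.74484588e-01  6.77672586e-01  1.34595847e+00 -4.44089210e-16
  1.11796160e+00 -1.42494987e+00]
-76.9 [ 3.74484588e-01  6.77672586e-01  1.34595847e+00 -4.44089210e-16
  1.11796160e+00  1.71664278e+00]
3.9333 [ 539.17262924 -185.5680613   239.9675354 ] [-3.95699087e-01  3.32869109e-01  1.43806276e+00 -1.13870603e-05
  1.37069822e+00 -1.47163631e+00]
```

View pics/fix1.png

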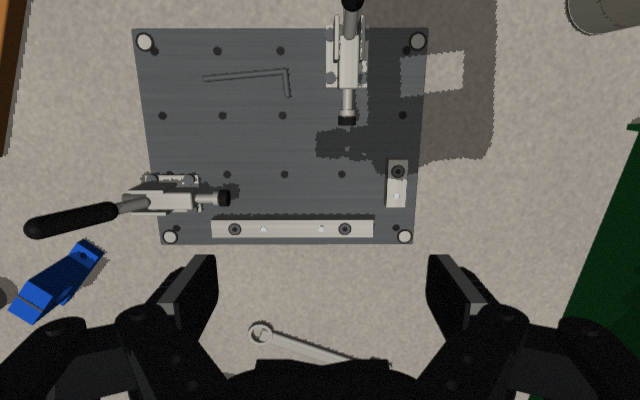

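View pics/sup1.png

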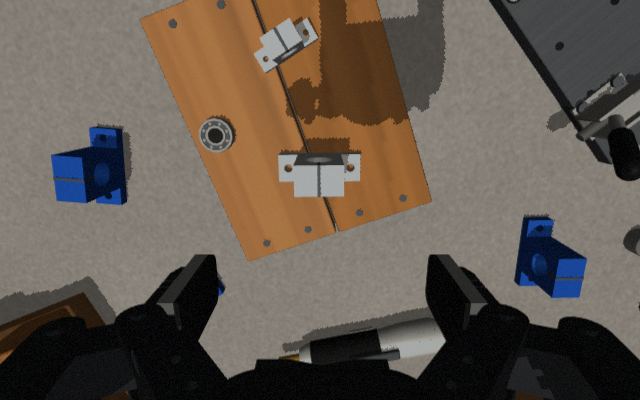

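```bash
python3 - <<'E'
from h import *
s,c=pickle.load(open('fix1.pkl','rb'));im=c['image'];g=cv2.cvtColor(im,cv2.COLOR_BGR2GRAY)
P=cloud(c,s)
for n,uv in dict(plate=(250,150),fence=(285,229),stop=(397,190)).items():print(n,P[uv[1],uv[0]].round(1),g[uv[1],uv[0]])
a=cv2.resize(im[130:260,140:450],None,fx=2.5,fy=2.5,interpolation=cv2.INTER_CUBIC);cv2.imwrite('pics/fix1z.png',a)
for n,(u0,v0,u1,v1) in dict(fence=(200,210,385,241),stop=(380,150,415,215)).items():
    m=np.zeros_like(g);m[v0:v1,u0:u1]=(g[v0:v1,u0:u1]>130)
    cs,_=cv2.findContours(m,cv2.RETR_EXTERNAL,cv2.CHAIN_APPROX_NONE);k=max(cs,key=cv2.contourArea)
    k=k[:,0].astype(float)
    Q=onplane(c,k,36,s)[:,:2].astype(np.float32);r=cv2.minAreaRect(Q);print(n,r)
# plate corners  via dark mask lines at z=20
s2,c2=pickle.load(open('sup1.pkl','rb'));im=c2['image'];P=cloud(c2,s2)
hsv=cv2.cvtColor(im,cv2.COLOR_BGR2HSV)
z=P[...,2];b=np.zeros(z.shape,bool);b[140:205,270:370]=1
mm=b&(z>86)&(z<97);pts=P[mm][:,:2].astype(np.float32);print('top',len(pts),np.median(z[mm]),cv2.minAreaRect(pts))
mm=b&(z>29)&(z<97)&(hsv[...,1]<60);pts=P[mm][:,:2].astype(np.float32);print('all',len(pts),cv2.minAreaRect(pts))
cv2.imwrite('pics/sup1z.png',cv2.resize(im[140:210,260:380],None,fx=6,fy=6,interpolation=cv2.INTER_CUBIC))
E
```

```text
plate [560.2 165.   18.9] 88
fence [631.  217.4  33.5] 168
stop [563.4 319.4  35. ] 177
fence ((627.9605102539062, 224.09896850585938), (18.91265869140625, 168.04330444335938), 13.08752727508545)
stop ((566.0903930664062, 319.0259704589844), (30.40762710571289, 19.338581085205078), 13.088677406311035)
top 1627 90.49391318683263 ((538.0918579101562, -188.8956756591797), (43.490421295166016, 28.726022720336914), 62.48183059692383)
all 2878 ((538.135498046875, -188.806640625), (83.37168884277344, 28.73269271850586), 62.36763381958008)
```

View pics/fix1z.png

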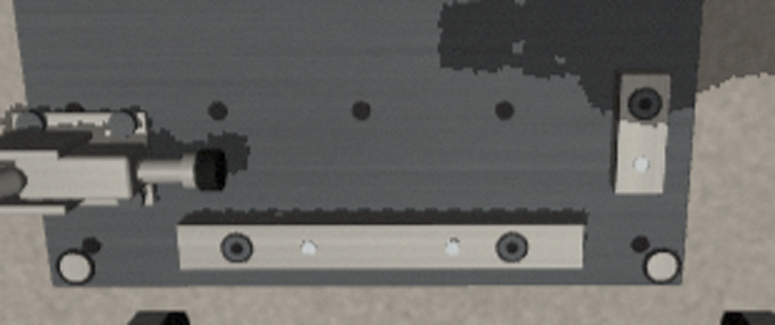

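View pics/sup1z.png

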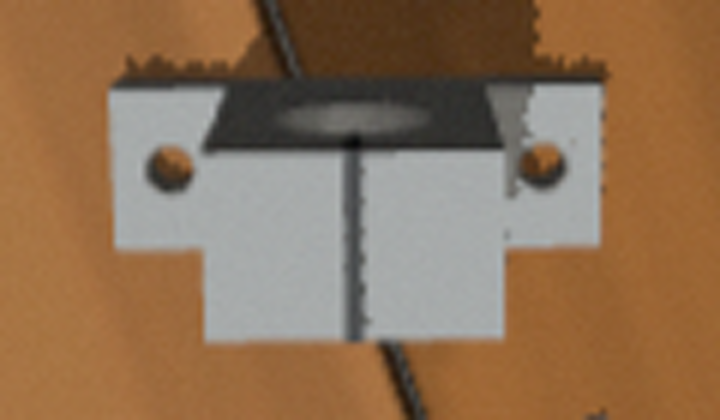

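```bash
python3 - <<'E'
from h import *
from rig import bot
q=att(62.4)
bot.move_to([538.1,-188.8,130],q)
bot.servo_line([538.1,-188.8,66],speed=80,until_force=8)
s=bot.read_state();print(s['clock'],s['ee_pos'],s['ft_force'])
bot.move_gripper(30,grip_force=60)
s=bot.read_state();print(s['clock'],s['ee_pos'],s['ft_force'],s['grip_width'])
bot.servo_line([538.1,-188.8,130],speed=80)
bot.dwell(.2);s=bot.read_state();print(s['clock'],s['ee_pos'],s['ft_force'],s['grip_width'])
snap(bot,'lift')
E
```

```text
5.45 [ 538.36324257 -188.91993617   66.4377886 ] [ 0.20754351 -0.1824436   0.49107188]
5.9167 [ 538.31812962 -188.93480902   66.44652616] [-1.51198104 -1.07160609  4.86332857] 42.891058861899985
7.0667 [ 537.92949041 -188.73317478  129.5151241 ] [ 0.12496647  0.77247973 -2.40012748] 42.824033882203345
```

View pics/lift.png

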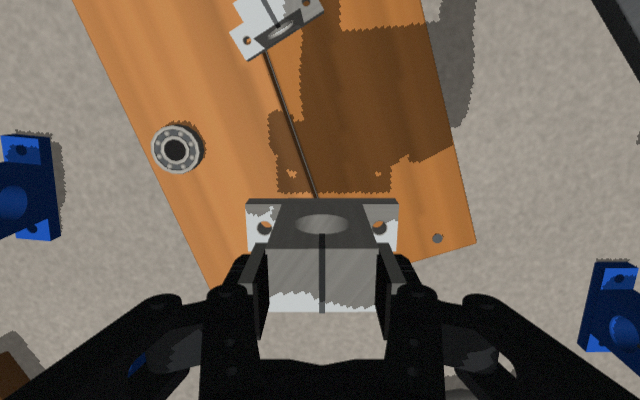

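The support is held squarely between the pads, with its top face at about (322,280), and the neighbours haven't moved. Next I'll check its offset in the hand.

```bash
python3 - <<'E'
from h import *
s,c=pickle.load(open('lift.pkl','rb'));P=cloud(c,s)
T=q2R(s['tool_rot']);L=(P-s['ee_pos'])@T
u=L[200:320,240:400].reshape(-1,3);hh=u[:,1]
m=(hh>-32)&(hh<-20)&(abs(u[:,0])<20);print(m.sum(),np.median(hh[m]),u[m].min(0),u[m].max(0),np.percentile(u[m][:,2],[1,99]))
lv=P[200:320,240:400].reshape(-1,3)
f=(hh>25)&(hh<38)&(abs(u[:,0])<50);print('foot',np.median(hh[f]),np.percentile(u[f],[1,99],axis=0))
E
```

```text
6798 -24.04716903840896 [-19.98665665 -26.38856222 -15.05344934] [ 19.99777903 -20.00561968  14.54002371] [-14.19144399  14.01860109]
foot 33.945072151617914 [[-42.14551246  25.51391953 -12.07914336]
 [ 41.18816319  37.66511163  14.15378611]]
```

```bash
cat >> h.py <<'E'
A=np.radians(13.09);XF=np.array([np.cos(A),np.sin(A)]);YF=np.array([-np.sin(A),np.cos(A)])
def W(xf,yf,z): return np.r_[xf*XF+yf*YF,z]   # seat ~ (638.4,130.5)
def show(bot,t=''):
    s=bot.read_state();p=s['ee_pos'];F=s['ft_force'];print(t,round(s['clock'],2),'pos',(p[:2]@XF).round(2),(p[:2]@YF).round(2),p[2].round(2),'F',(F[:2]@XF).round(2),(F[:2]@YF).round(2),F[2].round(2),'M',np.round(s['moment'],2),'w',round(s['grip_width'],2));return s
E
python3 - <<'E'
from h import *
from rig import bot
q=att(103.09)
bot.servo_line([538.1,-188.8,215],speed=200)
bot.move_to(W(626,118,215),q)
bot.servo_line(W(626,118,78),speed=120);bot.dwell(.3);show(bot,'above')
print(bot.servo_line(W(626,118,60),speed=12,until_force=4));show(bot,'down')
bot.dwell(.3);show(bot,'down')
snap(bot,'down')
E
```

```text
above 10.93 pos 626.1 118.02 78.29 F 0.27 -0.26 -3.27 M [ 0.02 -0.    0.03] w 42.46
True
down 11.97 pos 625.95 117.99 64.48 F -0.92 0.0 4.54 M [-0.05  0.04  0.01] w 42.32
down 12.28 pos 625.97 117.99 64.51 F -0.84 0.33 4.82 M [-0.01  0.12  0.  ] w 42.62
```

View pics/down.png

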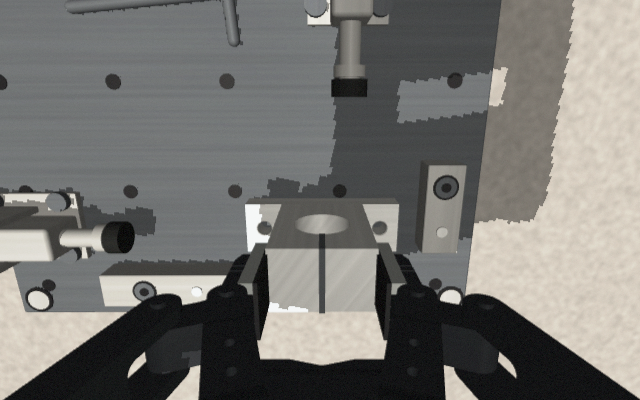

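The support is standing on the plate. Its right end (col 398) is short of the stop (col 417), and the fence is behind it. I'll slide slowly to the back fence first, then to the stop.

```bash
python3 - <<'E'
from h import *
from rig import bot
s=show(bot,'start');z=s['ee_pos'][2]
print(bot.servo_line(W(645,118,z),speed=8,until_force=6));s=show(bot,'x');bot.dwell(.3);s=show(bot,'x')
E
```

```text
start 12.32 pos 625.96 118.0 64.51 F -0.85 -0.55 4.28 M [-0.04  0.09 -0.05] w 42.31
True
x 13.93 pos 638.96 118.02 64.58 F -3.05 0.29 6.29 M [-0.19  0.52 -0.  ] w 42.31
x 14.23 pos 638.94 118.05 64.57 F -2.95 -0.05 5.87 M [-0.17  0.5   0.06] w 42.17
```

```bash
python3 - <<'E'
from h import *
from rig import bot
s=show(bot);z=s['ee_pos'][2]; x=s['ee_pos'][:2]@XF
print(bot.servo_line(W(x+.3,138,z),speed=8,until_force=6));s=show(bot,'y');bot.dwell(.3);s=show(bot,'y')
snap(bot,'seat')
E
```

```text
14.23 pos 638.94 118.05 64.57 F -2.95 -0.05 5.87 M [-0.17  0.5   0.06] w 42.17
True
y 15.85 pos 638.86 131.28 64.56 F -1.88 -1.48 4.87 M [-0.26  0.22  0.08] w 42.56
y 16.15 pos 638.85 131.24 64.56 F -2.19 -1.9 4.64 M [-0.14  0.26  0.06] w 42.27
```

View pics/seat.png

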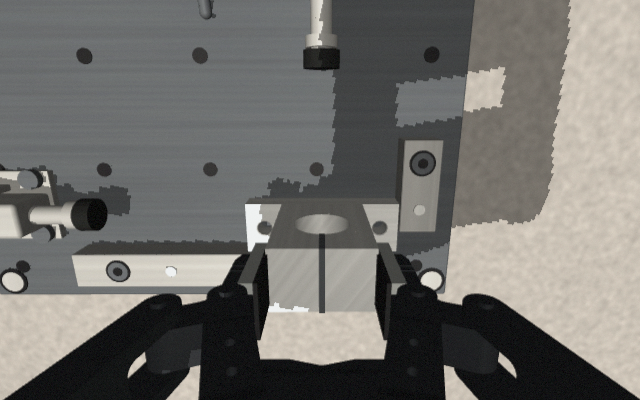

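It looks seated at both faces. I'll now increase the press on each fence in small, force-guarded steps.

```bash
python3 - <<'E'
from h import *
from rig import bot
s=show(bot);z=s['ee_pos'][2];q=s['tool_rot']
p=s['ee_pos'][:2];x,y=p@XF,p@YF
tx,ty=x,y
for i in range(16):
    F=s['ft_force'][:2];fx,fy=-F@XF,-F@YF
    if fx>8 and fy>8:break
    if fx<=8:tx+=.25
    if fy<=8:ty+=.25
    r=bot.servo_line(W(tx,ty,z),speed=5,until_force=12);bot.dwell(.15)
    print(i,r,round(tx-x,2),round(ty-y,2),end=' ');s=show(bot)
    if r:break
E
```

```text
16.2 pos 638.86 131.26 64.58 F -1.4 -2.1 4.94 M [-0.18  0.3   0.08] w 42.64
0 False 0.25 0.25  16.61 pos 639.02 131.26 64.58 F -3.49 -3.0 5.42 M [-0.54  0.62  0.1 ] w 42.68
1 False 0.5 0.5  17.01 pos 639.12 131.31 64.62 F -5.03 -2.98 7.13 M [-0.84  0.8   0.05] w 42.74
2 False 0.75 0.75  17.41 pos 639.24 131.33 64.65 F -7.77 -4.92 7.97 M [-1.18  1.01  0.06] w 42.65
3 False 1.0 1.0  17.81 pos 639.34 131.38 64.67 F -7.8 -7.55 8.92 M [-1.56  1.29  0.08] w 42.45
4 False 1.25 1.25  18.21 pos 639.47 131.4 64.72 F -9.73 -8.31 10.0 M [-1.83  1.53  0.08] w 42.52
```

```bash
python3 - <<'E'
from h import *
from rig import bot
bot.dwell(1.0);s=show(bot)
s,c=snap(bot,'fin');P=cloud(c,s);T=q2R(s['tool_rot'])
print('tool x yaw',np.degrees(np.arctan2(T[1,0],T[0,0])),'tool tilt',np.degrees(np.arccos(-T[2,1])))
g=P[245:305,270:375].reshape(-1,3);g=g[(g[:,2]>80)&(g[:,2]<96)]
A_=np.c_[g[:,:2]-g[:,:2].mean(0),np.ones(len(g))];k=np.linalg.lstsq(A_,g[:,2],rcond=None)[0];print('top z',k[2],'slope x,y',k[:2]@XF,k[:2]@YF)
m=(P[...,2]>84)&(P[...,2]<97);m[:, :262]=0;m[:,382:]=0;m[:205]=0;m[320:]=0
print(cv2.minAreaRect(P[m][:,:2].astype(np.float32)))
cv2.imwrite('pics/finz.png',cv2.resize(c['image'][120:330,180:480],None,fx=2.6,fy=2.6,interpolation=cv2.INTER_CUBIC))
c=bot.read_camera('scene');cv2.imwrite('pics/sc2.png',cv2.resize(c['image'][130:260,320:500],None,fx=4,fy=4,interpolation=cv2.INTER_CUBIC))
E
```

```text
19.21 pos 639.46 131.43 64.72 F -8.73 -8.72 10.08 M [-1.86  1.55  0.08] w 42.48
tool x yaw 103.08167617598171 tool tilt 0.45132733609127823
top z 88.75653817094516 slope x,y 0.002090650761833564 -0.0021451161577638253
((593.3642578125, 272.7167663574219), (29.492835998535156, 47.601016998291016), 13.267145156860352)
```

View pics/finz.png

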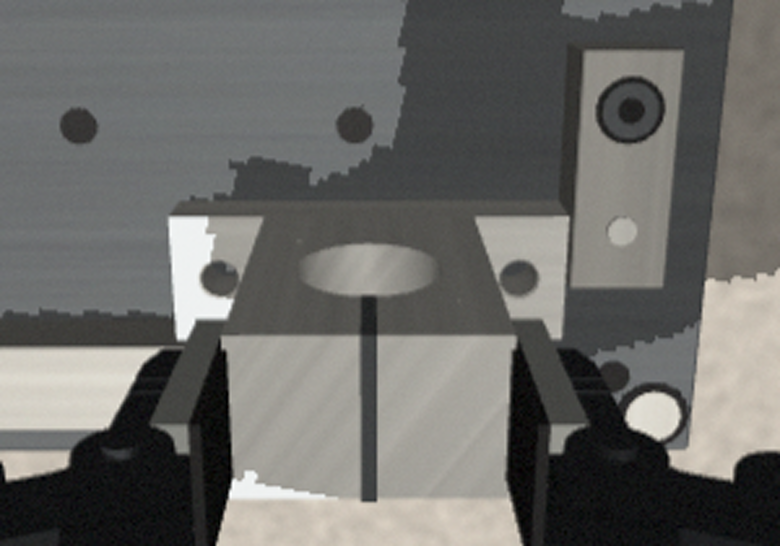

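View pics/sc2.png

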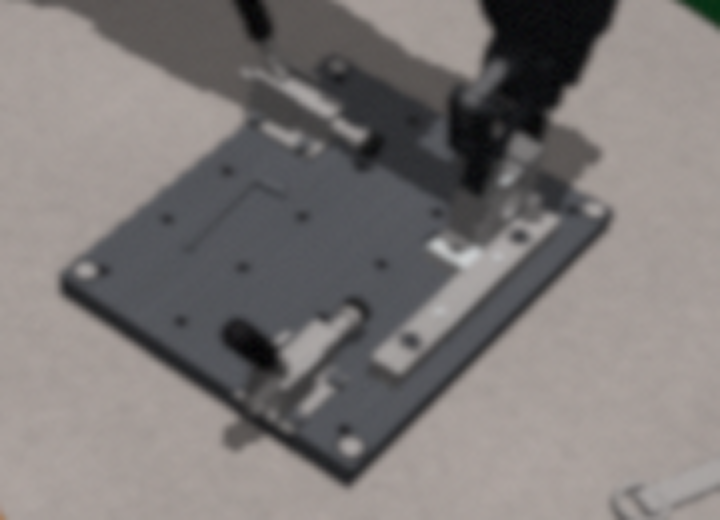

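```bash
python3 - <<'E'
from h import *
from rig import bot
show(bot);bot.finish_job()
E
```

```text
19.31 pos 639.45 131.41 64.71 F -9.69 -8.89 9.32 M [-1.9   1.48  0.16] w 42.45
the job is handed in; nothing more can be done
```

I picked the larger support off the board and stood it on the plate. I slid it slowly against the back fence, then the end stop, and pressed it in small steps. I handed the job in at 19.3 s with it still gripped. No verdict was reported.

**Last checks:**
- **Press:** the tool's force sensor shows a steady 9 N or so against each fence. It includes a little friction on the plate, so the fence contact forces were not measured directly. No reading I printed went above 10 N sideways.
- **Downward load:** the hand also pushes the support down on the plate with about 12 N.
- **Position:** contact came about 0.6 mm (fence) and 0.8 mm (stop) beyond where the camera put the seated position. That is within the 2 mm calibration. At the end the tool stood 0.9–1.0 mm beyond it.
- **Squareness and tilt:** the support is square to the fence within about 0.2°. Its top face is level within about 0.2°, and the tool itself leans 0.45°.
- **Small disagreement:** the tool crept about 0.6 mm towards the fence and rose 0.14 mm as the press increased. I put this down to give in the arm and grip.
- **Other parts:** I took care not to touch any of them. The hex key looks in place in the last picture. I did not look again at the small support and the bearing after lifting the larger one.

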